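# Switch the rinse basin from filling to draining

### The arm

A 6-joint arm with a two-finger parallel gripper is mounted at the origin on the work surface. World frame = base frame: x ahead of the robot, y to its left, z up, the work surface at z = 0. Lengths are in m, angles in rad, forces in N, time in s.
With the tool pointing down it reaches from about 0.375 to 0.975 m from the base axis. Payload 3.8 kg.
Tool frame: the origin (TCP) lies on the centre line of the jaws, within the pads' length; the fingertips stand 17 mm ahead of it and the grasp point (between the pads) lies 2 mm behind it (bot.tip_extent is the distance from the TCP to the fingertips, in m); z points along the fingers, y is the line along which they close (so a half turn about z gives the same grasp; the last joint's range is limited). The gripper opens to 85 mm and grips with 20 to 120 N. Pads are 22 mm wide; open, the fingers measure 114 mm over their backs; the gripper's body (76 mm by 85 mm) begins 54 mm behind the grasp point. The pads swing forward as they close: fully open they stand 13 mm farther back than shut.
Start: joints at [1.194, 0.264, 1.604, -0, 1.274, -0.037], TCP at [0.225, 0.636, 0.248] pointing down, gripper open.
Joint ranges: [-2.63, 2.63], [-0.94, 2.18], [0.31, 2.57], [-1.31, 4.45], [0, 2.66], [-2.55, 2.55]. Speed limits (rad/s): [2.57, 2.57, 3.14, 3.14, 3.14, 3.14].

### API

Orientations are given as a rotation vector (axis times angle).
In Python, from workcell import readout, read_camera, finish_job, bot gives the robot as it stands.
- The arm moves only by the tool jog_arm, never from a script. Its argument "deltas" is one flat list of numbers, 7 for each row, row after row: the shift along the tool's x, y, z in m, then the turn, a rotation vector about the tool's x, y, z in degrees, then the gripper command: -1 is shut, 1 is fully open, values between are in proportion. A call has 1 to 8 rows; each row is the pose to reach, as a shift and turn from the pose commanded when the call began, along the tool's axes at that moment; what a row does not reach only later rows make up. A row lasts 1/10 s, in which the tool goes at most 50 mm and 8.59 degrees, less where a joint would pass 70% of its speed; a pose out of reach is approached as far as the arm can. A call with a gripper value outside its range is refused whole. The fingers move at their own pace and stop on an object; "squeeze" is the grip in N (left out, the last holds). Time passes only in rows, so rows that repeat a pose let the fingers close. It gives the time, the measured TCP pose, the force, the opening and the grip force at its end, in the units of the state.
- readout.read_state(): the state, without advancing time (a new reading comes with each control period).
- read_camera(name): name is "side" or "top" or "wrist"; returns a dict with "color" (400x640x3 uint8, blue, green, red), "fx", "fy", "cx", "cy" (pixels), "origin" and "attitude" of the camera in the world. Camera axes: x right, y down, z forward; pixel columns grow to the right and rows downward; lengths in m; the calibration is good to about 2 mm. A picture is of the moment at which its call begins. There is no depth.
- finish_job(): hands the job in; it is judged then, once.
The state is a dict: "time": time; "q": joint angles; "joint_vel": joint speeds; "joint_torque": joint torques, N m; "tool_pos": TCP position; "tcp_rot": TCP orientation; "wrist_force": force on the tool from outside, world axes, zero at the start; "torque": the same for the moment, N m; "width": opening from 0.0 (shut) to 1.0 (fully open); "grip_force": force on a finger pad.
Only numpy, scipy, OpenCV 4.12 (cv2) and the standard library are available. Lean on these libraries where they do the work, as an engineer would, in place of code of your own. Each camera call takes 0.05 s, during which the arm holds its last target. There are 200 camera calls.

### The job

The glasses in the scullery rinse basin are done and the basin should now be drained. First shut off the fill valve by pushing its round knob, which is standing out, fully home; then open the drain valve by pulling the knob with the crossbar right out until it clicks. Leave the slim dosing knob as it is.

Things in the scene. Friction and masses are not known exactly. Their poses are not given: they have to be found in the camera images.
- station: Fixed rinse station: plinth 500 x 500 x 10 mm, low basin of glasses at the back (top 110 mm), before it a row of three like steel valve blocks (100 mm wide, top 100 mm, 125 mm apart, order varies). Origin: on the table below the middle block's front face. x: level, from the front faces back into the basin (knobs push home along +x, pull out along -x); y along the row, leftwards; z up.
- fill_grip (a point): Centre of the fill knob: black round drum, 38 mm across, 26 mm long along its level 12 mm stem. Starts out. Axes as the station's. All knobs are 75 mm above the table and slide 40 mm between stops: centre 50 mm before the block's face when home, 90 mm when out. A detent snaps a knob to the nearer end from half-way; about 8 N gets it over.
- drain_grip (a point): Centre of the drain knob: black crossbar (T handle), 56 mm wide across its stem (along the station's y), 16 mm thick along the stem, 18 mm high. Starts home (50 mm before the face). Slides as the fill knob does. Axes as the station's. A teaspoon lies on the plinth under the knobs, below 20 mm.
- dose_grip (a point): Centre of the dosing knob: black slim bar in line with its stem, 14 mm wide, 34 mm long, 18 mm high. Starts home, to be left alone. Axes as the station's.

How it is judged:
By the outcome, as a careful person would: the job done as asked, in the order asked, and still so for the second after the job is handed in, with the robot touching nothing.
It also fails if it takes over 45 s, if anything falls off the work surface, if the arm or the gripper's body presses on something with over 40 N, if the wrist force passes 120 N, or if a joint passes its speed limit or range.

## Working session

There is one attempt and no reset: what is moved stays moved. The work goes in short steps, Python scripts to look and compute and a tool call to move; the robot and the scene stay as the last step left them, time stands still between calls to the robot, and variables do not carry over. Pictures are saved under pics/ and viewed, at most 10 in all, crops included, and the job is handed in when it is done.

Besides the shell and the picture viewer there is one more tool, called after "Request:" as name(argument=value, ...) on one line, values as JSON. jog_arm: Moves the arm, as the interface text tells. Its arguments: {"type":"object","properties":{"deltas":{"type":"array"},"squeeze":{"type":"number"}},"required":["deltas"]}

```bash
mkdir -p pics; python3 - <<'E'
from workcell import readout, read_camera, bot
import cv2
for n in("top","side"):
    c=read_camera(n);cv2.imwrite(f"pics/{n}0.png",c["color"]);print(n,c["fx"],c["fy"],c["cx"],c["cy"],c["origin"],c["attitude"])
s=readout.read_state();print(s)
E
```

```text
top 392.5318435671505 392.5318435671505 316.73877324763293 198.7531890846527 [0.44622807 0.01319263 0.73588079] [-2.15906616  2.12938598 -0.16057858]
side 457.12348501951516 457.12348501951516 304.8427194724886 197.9146842896751 [ 0.49826249 -0.59886961  0.59157099] [-2.22658071  0.08041396 -0.03358887]
{'time': 0.1, 'q': array([ 1.19410841e+00,  2.64701233e-01,  1.60527961e+00, -1.85871354e-05,
        1.27368863e+00, -3.68749312e-02]), 'joint_vel': array([-6.82446619e-05, -1.19486395e-03, -2.91708544e-03,  5.78422679e-04,
        7.24683271e-04, -2.36557003e-04]), 'joint_torque': array([-1.23089361e-03, -5.16706109e+01, -3.68588161e+01, -3.24983330e-05,
        6.24232154e-03, -3.31716862e-06]), 'tool_pos': array([0.22473976, 0.63580706, 0.24704792]), 'tcp_rot': array([-0.53113462, -3.09595228,  0.00319808]), 'wrist_force': array([-0.58250934,  0.3576906 , -0.04472693]), 'torque': array([-0.05144215, -0.03883182,  0.01915573]), 'grip_force': 0.0, 'width': 0.9950201586106381}
```

View pics/top0.png

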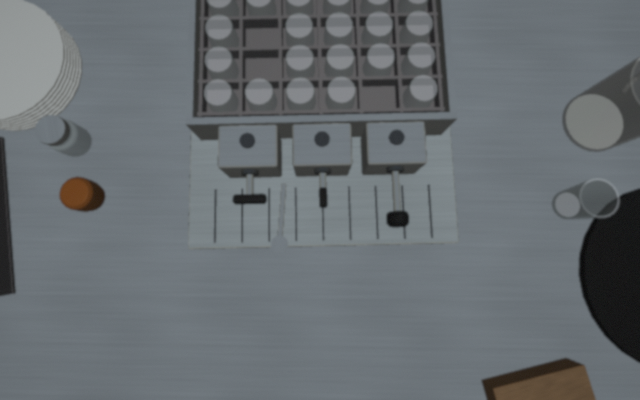

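View pics/side0.png

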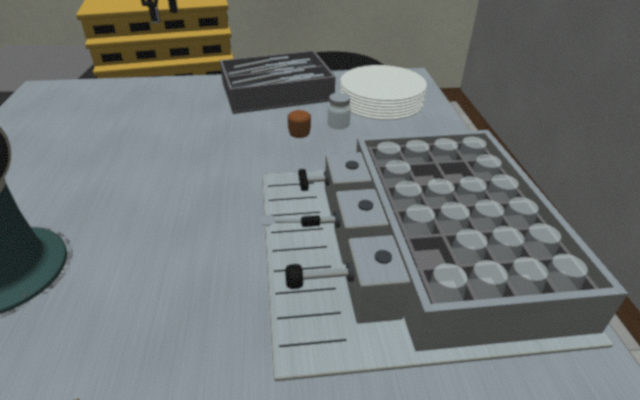

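The top view shows the drain crossbar at about (250,199), the dosing bar at (323,197) and the fill drum, standing out, at (397,218). In the side view they are at (304,180), (311,221) and (294,276).

```bash
cat > h.py <<'E'
import numpy as np
from scipy.spatial.transform import Rotation as R
def onplane(c,uv,z):
    d=R.from_rotvec(c["attitude"]).apply([(uv[0]-c["cx"])/c["fx"],(uv[1]-c["cy"])/c["fy"],1]);o=np.array(c["origin"])
    return o+d*(z-o[2])/d[2]
E
python3 - <<'E'
from h import *
from workcell import read_camera
import cv2
t=read_camera("top");s=read_camera("side")
for n,a,b in(("drain",(250,199),(304,180)),("dose",(323,197),(311,221)),("fill",(397,218),(294,276))):
    print(n,onplane(t,a,.08).round(4),onplane(s,b,.075).round(4))
for uv in((219,176),(277,176),(293,174),(351,174),(368,172),(426,171)):print("frontedge",onplane(t,uv,.0).round(4),onplane(t,uv,.1).round(4))
for uv in((190,246),(457,241)):print("plinth",onplane(t,uv,.01).round(4))
a=cv2.resize(t["color"][110:260,180:470],None,fx=2.7,fy=2.7,interpolation=2);cv2.imwrite("pics/t1.png",a)
E
```

```text
drain [0.5427 0.1262 0.08  ] [0.5453 0.1265 0.075 ]
dose [0.5478 0.003  0.08  ] [0.549  0.0031 0.075 ]
fill [ 0.5139 -0.1216  0.08  ] [ 0.513  -0.1226  0.075 ]
frontedge [0.598 0.201 0.   ] [0.5774 0.1754 0.1   ]
frontedge [0.5996 0.0901 0.    ] [0.5787 0.0797 0.1   ]
frontedge [0.6039 0.0596 0.    ] [0.5825 0.0533 0.1   ]
frontedge [ 0.6055 -0.0514  0.    ] [ 0.5838 -0.0426  0.1   ]
frontedge [ 0.6098 -0.0839  0.    ] [ 0.5876 -0.0707  0.1   ]
frontedge [ 0.6134 -0.1951  0.    ] [ 0.5907 -0.1668  0.1   ]
plinth [0.4642 0.245  0.01  ]
plinth [ 0.4801 -0.2458  0.01  ]
```

View pics/t1.png

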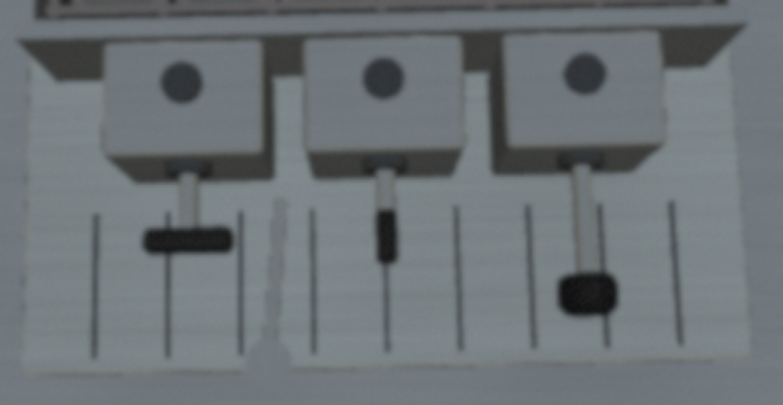

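```bash
cat >> h.py <<'E'
def to(p,yaw=1.9):
    from workcell import readout
    s=readout.read_state();r=R.from_rotvec(s["tcp_rot"]);a=np.radians(yaw)
    T=np.array([[-np.cos(a),-np.sin(a),0],[-np.sin(a),np.cos(a),0],[0,0,-1]]).T
    print("t",s["time"],"shift",r.inv().apply(np.array(p)-s["tool_pos"]).round(4),"turn",np.degrees((r.inv()*R.from_matrix(T)).as_rotvec()).round(2),"F",s["wrist_force"].round(1),"pos",s["tool_pos"].round(4))
E
python3 -c "
from h import *
to([.45,-.124,.2])
from workcell import bot;print(bot.tip_extent)"
```

```text
t 0.2 shift [-0.4656 -0.6414  0.0483] turn [-8.000e-02 -2.000e-02 -2.137e+01] F [-0.4 -0.4  0.2] pos [0.2248 0.636  0.2474]
0.017
```

Request:
jog_arm(deltas=[-0.466,-0.641,0,0,0,-21.4,-1,-0.466,-0.641,0,0,0,-21.4,-1,-0.466,-0.641,0,0,0,-21.4,-1,-0.466,-0.641,0,0,0,-21.4,-1,-0.466,-0.641,0,0,0,-21.4,-1,-0.466,-0.641,0,0,0,-21.4,-1,-0.466,-0.641,0,0,0,-21.4,-1,-0.466,-0.641,0,0,0,-21.4,-1])

```text
time: 1.0
tool_pos: [0.3389, 0.2511, 0.2483]
tcp_rot: [-0.054, 3.141, 0.0]
wrist_force: [1.9, -0.5, -0.2]
width: 0.001
grip_force: 0.0
```

```bash
python3 -c "
from h import *
to([.45,-.124,.2])"
```

```text
t 1.0 shift [-0.0981 -0.3787  0.0483] turn [0.01 0.03 0.08] F [ 1.9 -0.5 -0.2] pos [0.3389 0.2511 0.2483]
```

Request:
jog_arm(deltas=[-0.098,-0.379,0.048,0,0,0,-1,-0.098,-0.379,0.048,0,0,0,-1,-0.098,-0.379,0.048,0,0,0,-1,-0.098,-0.379,0.048,0,0,0,-1,-0.098,-0.379,0.048,0,0,0,-1,-0.098,-0.379,0.048,0,0,0,-1,-0.098,-0.379,0.048,0,0,0,-1,-0.098,-0.379,0.048,0,0,0,-1])

```text
time: 1.8
tool_pos: [0.4497, -0.125, 0.2001]
tcp_rot: [-0.051, 3.141, -0.0]
wrist_force: [0.2, 1.3, 0.3]
width: -0.0
grip_force: 0.0
```

Request:
jog_arm(deltas=[0,0,0,0,0,0,-1,0,0,0,0,0,0,-1])

```text
time: 2.0
tool_pos: [0.4492, -0.1233, 0.1998]
tcp_rot: [0.048, -3.14, -0.001]
wrist_force: [0.2, 0.3, 0.8]
width: -0.001
grip_force: 0.0
```

```bash
python3 -c "
from h import *
to([.45,-.124,.075])
from workcell import read_camera
import cv2
cv2.imwrite('pics/w1.png',read_camera('wrist')['color'])"
```

```text
t 2.0 shift [-0.0009 -0.0008  0.1248] turn [ 0.05 -0.07 -0.13] F [0.2 0.3 0.8] pos [ 0.4492 -0.1233  0.1998]
```

View pics/w1.png

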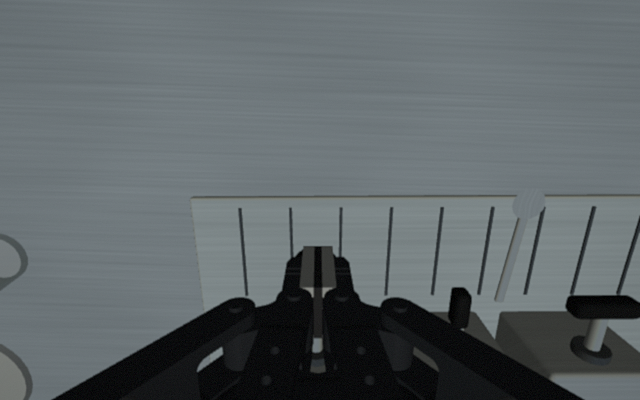

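The wrist view looks back from the +x side: fingers at column 318, drum behind them about 286-350, so they line up; the plinth edge is level, so the yaw is good.

```bash
python3 -c "
from h import *
from workcell import read_camera
c=read_camera('wrist');print(c['origin'],c['fx'],c['cx'],c['cy'],c['attitude'])
for uv in ((570,307),(640,307),(452,290)):print(onplane(c,uv,.084))
"
```

```text
[ 0.37147933 -0.1250685   0.32438348] 337.68379612045294 317.5008643454678 197.373613969308 [2.02223835 2.08920251 0.3281526 ]
[0.53800752 0.09151919 0.084     ]
[0.53611969 0.14999318 0.084     ]
[ 0.52490697 -0.0095446   0.084     ]
```

Request:
jog_arm(deltas=[0,0,0.05,0,0,0,-1,0,0,0.1,0,0,0,-1,0,0,0.125,0,0,0,-1,0,0,0.125,0,0,0,-1])

```text
time: 2.5
tool_pos: [0.4455, -0.1196, 0.0714]
tcp_rot: [0.057, -3.132, -0.005]
wrist_force: [-1.1, -1.1, 0.6]
width: 0.005
grip_force: 0.0
```

Request:
jog_arm(deltas=[0,0,0,0,0,0,-1,0,0,0,0,0,0,-1])

```text
time: 2.7
tool_pos: [0.4516, -0.1224, 0.0776]
tcp_rot: [-0.055, 3.137, -0.002]
wrist_force: [0.3, 0.3, 0.5]
width: -0.001
grip_force: 0.0
```

```bash
python3 -c "
from h import *
to([.48,-.123,.075])
from workcell import read_camera
import cv2
c=read_camera('side')['color'][150:350,200:440]
cv2.imwrite('pics/s2.png',cv2.resize(c,None,fx=3,fy=3))"
```

```text
t 2.7 shift [-0.0284 -0.0016  0.0027] turn [-0.08  0.23  0.11] F [0.3 0.3 0.5] pos [ 0.4516 -0.1224  0.0776]
```

View pics/s2.png

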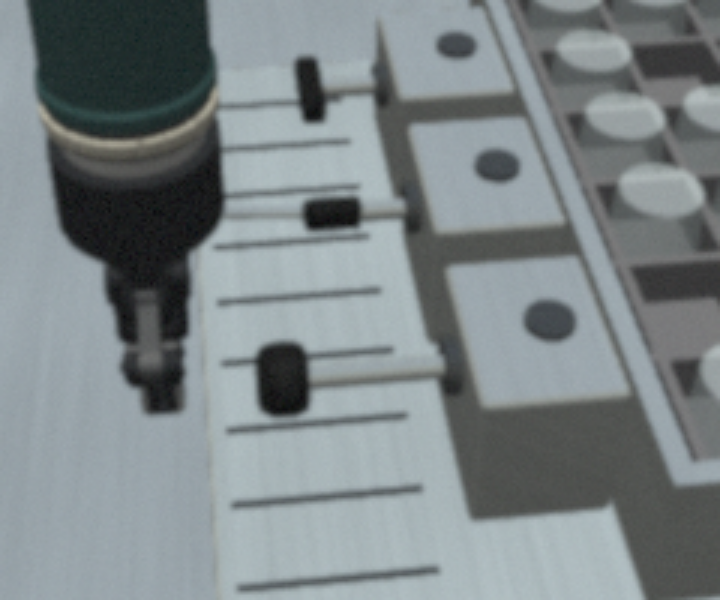

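The side view shows the closed fingertips (165,405 in the crop) in line with and about 38 mm before the drum's front (258,380). I push along the stem.

Request:
jog_arm(deltas=[-0.02,-0.001,0.003,0,0,0,-1,-0.035,-0.001,0.003,0,0,0,-1,-0.045,-0.001,0.003,0,0,0,-1,-0.055,-0.001,0.003,0,0,0,-1,-0.065,-0.001,0.003,0,0,0,-1,-0.072,-0.001,0.003,0,0,0,-1,-0.076,-0.001,0.003,0,0,0,-1,-0.076,-0.001,0.003,0,0,0,-1])

```text
time: 3.55
tool_pos: [0.5266, -0.121, 0.0726]
tcp_rot: [-0.053, 3.14, -0.0]
wrist_force: [0.0, -0.6, -0.3]
width: -0.002
grip_force: 0.0
```

```bash
python3 -c "
from h import *
to([.54,-.120,.075])
from workcell import read_camera
import cv2
c=read_camera('side')['color'][150:350,200:440]
cv2.imwrite('pics/s3.png',cv2.resize(c,None,fx=3,fy=3))"
```

```text
t 3.55 shift [-0.0135  0.0006 -0.0024] turn [-0.01  0.06  0.04] F [ 0.  -0.6 -0.3] pos [ 0.5266 -0.121   0.0726]
```

View pics/s3.png

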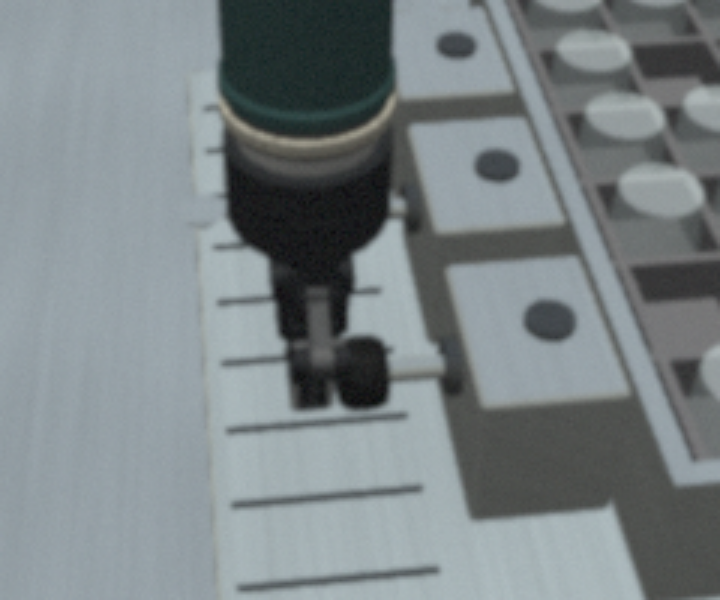

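The drum now sits at about (362,372), with a small gap to the fingers: it appears to have snapped home. I press on a little to confirm the stop.

Request:
jog_arm(deltas=[-0.003,0,0,0,0,0,-1,-0.006,0,0,0,0,0,-1,-0.008,0,0,0,0,0,-1,-0.008,0,0,0,0,0,-1])

```text
time: 4.0
tool_pos: [0.5281, -0.1205, 0.0713]
tcp_rot: [0.054, -3.129, -0.002]
wrist_force: [-14.8, -2.1, 9.9]
width: 0.0
grip_force: 7.5
```

Request:
jog_arm(deltas=[0.015,0,0,0,0,0,-1,0.04,0,0,0,0,0,-1,0.04,0,-0.05,0,0,0,-1,0.04,0,-0.1,0,0,0,-1,0.04,0.05,-0.1,0,0,0,1,0.04,0.1,-0.1,0,0,0,1,0.04,0.15,-0.1,0,0,0,1,0.02,0.2,-0.1,0,0,0,1])

```text
time: 4.8
tool_pos: [0.5036, 0.0765, 0.1724]
tcp_rot: [0.052, -3.14, 0.0]
wrist_force: [0.7, -0.5, 0.0]
width: 0.682
grip_force: 0.0
```

Request:
jog_arm(deltas=[-0.02,0.045,0,0,0,0,1,-0.02,0.045,0,0,0,0,1,-0.02,0.045,0,0,0,0,1])

```text
time: 5.1
tool_pos: [0.5239, 0.1215, 0.1721]
tcp_rot: [0.057, -3.14, 0.001]
wrist_force: [-0.0, -0.3, -1.2]
width: 0.998
grip_force: 0.0
```

```bash
python3 -c "
from h import *
to([.544,.127,.075])
from workcell import read_camera
import cv2
a=read_camera('wrist')['color'];b=read_camera('side')['color']
cv2.imwrite('pics/m4.png',cv2.resize(cv2.vconcat([a[150:],b[130:330]]),None,fx=1.2,fy=1.2))"
```

```text
t 5.1 shift [-0.0204  0.0048  0.0971] turn [-0.03 -0.03  0.19] F [-0.  -0.3 -1.2] pos [0.5239 0.1215 0.1721]
```

View pics/m4.png

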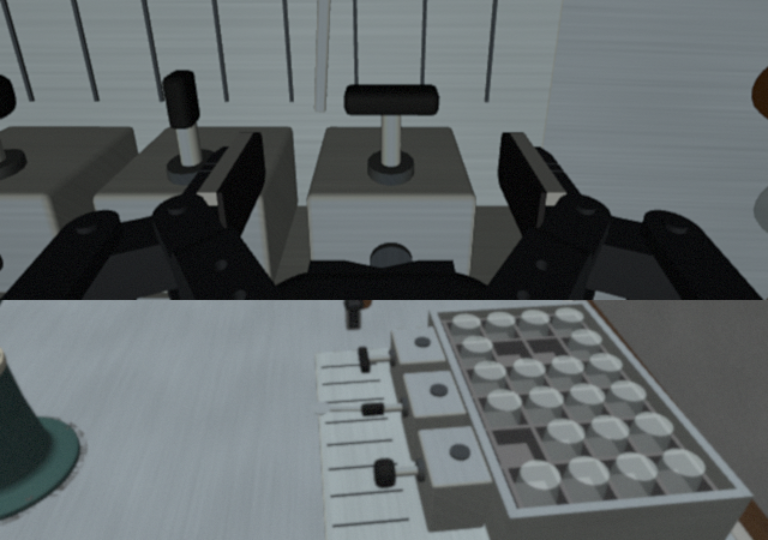

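The fill knob is home (side panel, 384,472). The crossbar shows at (391,99) here, i.e. wrist pixel (326,232), about 5 mm off the jaw centre.

```bash
python3 -c "
from h import *
from workcell import read_camera
c=read_camera('wrist')
for z in(.075,.084):print(onplane(c,(326,232.5),z))
for u in(287.5,365):print(onplane(c,(u,233),.075))
to([.544,.127,.075])"
```

```text
[0.54286676 0.12622704 0.075     ]
[0.53891618 0.12585707 0.084     ]
[0.54418494 0.09882329 0.075     ]
[0.5423104  0.15401203 0.075     ]
t 5.25 shift [-0.0209  0.007   0.0969] turn [-0.03 -0.06 -0.03] F [ 0.6 -1.5 -0.3] pos [0.5234 0.1194 0.1719]
```

Request:
jog_arm(deltas=[-0.02,0.006,0,0,0,0,1,-0.02,0.006,0.04,0,0,0,1,-0.02,0.006,0.075,0,0,0,1,-0.02,0.006,0.098,0,0,0,1,-0.02,0.006,0.098,0,0,0,1,-0.02,0.006,0.098,0,0,0,1])

```text
time: 5.85
tool_pos: [0.5436, 0.126, 0.0744]
tcp_rot: [0.05, -3.14, 0.0]
wrist_force: [1.0, 0.7, -0.0]
width: 0.997
grip_force: 0.0
```

Request:
jog_arm(deltas=[0,0,0,0,0,0,0.2,0,0,0,0,0,0,-0.2,0,0,0,0,0,0,-1,0,0,0,0,0,0,-1,0,0,0,0,0,0,-1,0,0,0,0,0,0,-1], squeeze=60)

```text
time: 6.45
tool_pos: [0.5454, 0.1281, 0.0769]
tcp_rot: [-0.052, 3.137, 0.003]
wrist_force: [-1.9, 1.4, 5.0]
width: 0.64
grip_force: 63.6
```

Held: the opening is about 55 mm, which matches the crossbar. Pulling out.

Request:
jog_arm(deltas=[0.006,0,0,0,0,0,-1,0.012,0,0,0,0,0,-1,0.019,0,0,0,0,0,-1,0.026,0,0,0,0,0,-1,0.033,0,0,0,0,0,-1,0.039,0,0,0,0,0,-1,0.042,0,0,0,0,0,-1,0.042,0,0,0,0,0,-1])

```text
time: 7.25
tool_pos: [0.5053, 0.1267, 0.077]
tcp_rot: [-0.053, 3.132, 0.003]
wrist_force: [5.6, 1.3, 3.2]
width: 0.642
grip_force: 65.3
```

Request:
jog_arm(deltas=[0.002,0,0,0,0,0,-1,0.002,0,0,0,0,0,-1,0,0,0,0,0,0,1,0,0,0,0,0,0,1,0,0,0,0,0,0,1,0,0,0,0,0,0,1])

```text
time: 7.85
tool_pos: [0.501, 0.1256, 0.0739]
tcp_rot: [0.053, -3.14, 0.001]
wrist_force: [-0.2, -1.0, -0.8]
width: 0.996
grip_force: 0.0
```

Request:
jog_arm(deltas=[0,0,-0.03,0,0,0,1,0,0,-0.07,0,0,0,1,0,0,-0.12,0,0,0,1,0,0,-0.15,0,0,0,1,0,0,-0.15,0,0,0,1])

```text
time: 8.35
tool_pos: [0.5051, 0.1265, 0.2304]
tcp_rot: [-0.053, 3.131, 0.003]
wrist_force: [0.3, 0.7, 0.8]
width: 0.998
grip_force: 0.0
```

```bash
python3 -c "
from h import *
from workcell import read_camera
import cv2
to([.5,.127,.2])
a=read_camera('wrist')['color'];b=read_camera('side')['color']
cv2.imwrite('pics/m5.png',cv2.resize(cv2.vconcat([a[150:],b[130:330]]),None,fx=1.2,fy=1.2))"
```

```text
t 8.35 shift [0.0054 0.0006 0.0303] turn [0.1  0.59 0.04] F [0.3 0.7 0.8] pos [0.5051 0.1265 0.2304]
```

View pics/m5.png

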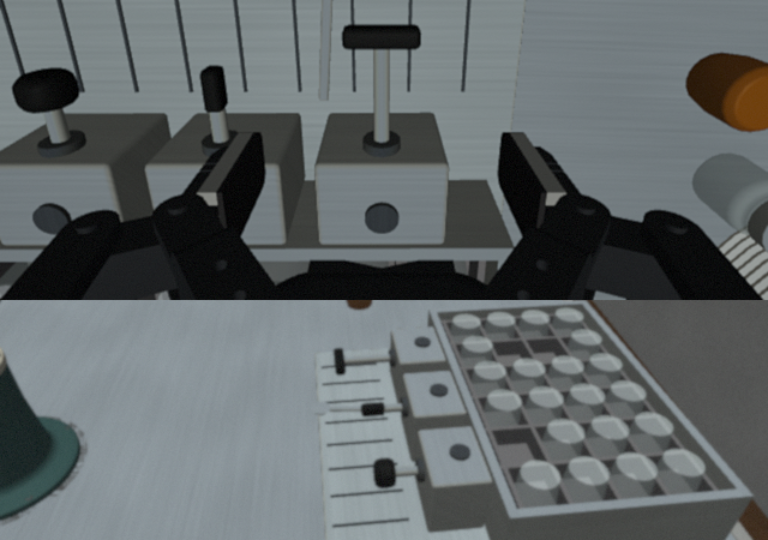

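The crossbar is out (side panel 339,361), the fill drum is home (384,472) and the dosing bar hasn't moved (373,409). I'll check the crossbar's travel against 40 mm and hand in if it agrees.

```bash
python3 -c "
from h import *
from workcell import read_camera,finish_job
p=onplane(read_camera('side'),(339/1.2,130+61/1.2),.075);print(p)
if abs(p[0]-.504)<.005: print(finish_job())"
```

```text
[0.50342024 0.12688384 0.075     ]
the job is handed in; nothing more can be done
None
```

The fill knob is pushed fully home, the drain knob was then pulled out its full 40 mm, the dosing knob was left alone, and the job is handed in.

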